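# Power up the audio test bench in the safe order

## Task

Switch on the test chain by pressing the white power key on top of each box lightly with the fingertips until it stays fully down: first the tone generator (one big dial), then the preamplifier (row of three small knobs), and last the power amplifier (finned heat sink). Leave the boxes standing where they are, without shoving or lifting them, and do not disturb the other things on the bench.

Things in the scene. Friction and masses are not known exactly. Their poses are not given: they have to be found in the camera images.
- generator: Tone generator: painted grey desktop box, 120 (x) x 150 (y) x 45 high, one big black dial (58 mm wide, 18 mm tall, centre 28 mm to +y of the box centre) on its top and one white key. Stands loose on rubber feet. Origin: centre of its underside; z up, yaw within 0.4 rad of the world axes. Sizes in mm.
- generator_keytop (a point): Centre of the top face of its white rectangular power key (28 mm along x, 22 mm along y), at x 0, y -45 mm in the box's frame; it moves straight down with the key. Off: 14 mm above the box's top face (59 mm above the table); fully down and let go: 8 mm above it. Nothing else on the box rises within 35 mm of the key's centre.
- generator_key (a joint): Key travel, m: 0 = up (off), 0.006 = fully down (on). It moves against about 2.5 N of friction (plus slight damping) and stays where it is left, without springing back. Past the stop the key's sprung cap gives up to 5 mm more, from 4 N to 16 N, and rises again when let go. Counts as on beyond 0.0045; over 25 N on it is too hard.
- preamp: Preamplifier: painted grey desktop box, 110 (x) x 170 (y) x 38 high, a row of three small black knobs (20 mm wide, 15 mm tall, at y 0, 30 and 60) on its top and one white key. Stands loose on rubber feet. Origin: centre of its underside; z up, yaw within 0.4 rad of the world axes. Sizes in mm.
- preamp_keytop (a point): Centre of the top face of its white rectangular power key (28 mm along x, 22 mm along y), at x 0, y -55 mm in the box's frame; it moves straight down with the key. Off: 14 mm above the box's top face (52 mm above the table); fully down and let go: 8 mm above it. Nothing else on the box rises within 35 mm of the key's centre.
- preamp_key (a joint): Key travel, m: 0 = up (off), 0.006 = fully down (on). It moves against about 2.5 N of friction (plus slight damping) and stays where it is left, without springing back. Past the stop the key's sprung cap gives up to 5 mm more, from 4 N to 16 N, and rises again when let go. Counts as on beyond 0.0045; over 25 N on it is too hard.
- amplifier: Power amplifier: painted grey desktop box, 130 (x) x 160 (y) x 60 high, a black heat sink of nine upright fins (110 x 84, 22 mm tall, centre 30 mm to +y of the box centre) on its top and one white key. Stands loose on rubber feet. Origin: centre of its underside; z up, yaw within 0.4 rad of the world axes. Sizes in mm.
- amplifier_keytop (a point): Centre of the top face of its white rectangular power key (28 mm along x, 22 mm along y), at x 0, y -50 mm in the box's frame; it moves straight down with the key. Off: 14 mm above the box's top face (74 mm above the table); fully down and let go: 8 mm above it. Nothing else on the box rises within 35 mm of the key's centre.
- amplifier_key (a joint): Key travel, m: 0 = up (off), 0.006 = fully down (on). It moves against about 2.5 N of friction (plus slight damping) and stays where it is left, without springing back. Past the stop the key's sprung cap gives up to 5 mm more, from 4 N to 16 N, and rises again when let go. Counts as on beyond 0.0045; over 25 N on it is too hard.
- screwdriver: Screwdriver, 170 mm long, lying between the robot and the boxes. Bystander; origin near its middle, on the table.
- spool: Pale metal spool, 56 mm wide, 48 mm tall, standing beyond the boxes. Bystander; origin: centre of its underside.
- jar: Small pale jar with a grey lid, 52 mm wide, 75 mm tall. Bystander; origin: centre of its underside.
- speaker: Bare loudspeaker driver, 100 mm wide, 46 mm tall (52 at its dust cap), cone up. Bystander; origin: centre of its underside.
Not all that is in view belongs to the job. What is shaped like the preamp but yellow is not meant.

How it is judged (in metres and radians):
On the way, in this order (a step that is already met when the one before it is completed fails the run):
1. the tone generator's key is fully down (value of joint generator_key above 0.0045 m), for 0.1 s.
2. the preamplifier's key is fully down (value of joint preamp_key above 0.0045 m), for 0.1 s.
3. the power amplifier's key is fully down (value of joint amplifier_key above 0.0045 m), for 0.1 s.
At the end, for the whole second after the job is handed in: All three keys are down by more than 4.5 of their 6 mm; the boxes are at rest within 12 mm, and the other things within 20 mm, of where they began (value of joint each of generator_key, preamp_key, amplifier_key above 0.0045 m and distance of each of generator, preamp, amplifier from where it was at the start of the episode below 0.012 m and linear speed of each of generator, preamp, amplifier below 0.02 m/s and distance of each of screwdriver, spool, jar, speaker from where it was at the start of the episode below 0.02 m); the robot touches nothing.
It fails at once if the preamplifier is switched on (key past 2.5 mm) while the generator's key is not fully down (value of joint preamp_key above 0.0025 m and value of joint generator_key below 0.0045 m).
It fails at once if the power amplifier is switched on (key past 2.5 mm) while the preamplifier's or generator's key is not fully down (value of joint amplifier_key above 0.0025 m and value of joint any of preamp_key, generator_key below 0.0045 m).
It fails at once if a box is pressed with more than 25 N (contact force between any of the fingers, the arm and generator above 25 N or contact force between any of the fingers, the arm and preamp above 25 N or contact force between any of the fingers, the arm and amplifier above 25 N).
It fails at once if a box is shoved, turned, tipped or lifted: its underside moves over 12 mm, its key over 20 mm, or it tilts over 0.15 rad (distance of any of generator, preamp, amplifier from where it was at the start of the episode above 0.012 m or distance of any of generator_keytop, preamp_keytop, amplifier_keytop from where it was at the start of the episode above 0.02 m or angle between any of generator, preamp, amplifier's own z axis and vertical above 0.15 rad).
It fails at once if a bystander is moved over 20 mm or lifted (distance of any of screwdriver, spool, jar, speaker from where it was at the start of the episode above 0.02 m).
It also fails if it takes over 48 s, if anything falls off the work surface, if the arm or the gripper's body presses on something with over 40 N, if the wrist force passes 120 N, or if a joint passes its speed limit or range.

## Robot

A 6-joint arm with a two-finger parallel gripper is mounted at the origin on the work surface. World frame = base frame: x ahead of the robot, y to its left, z up, the work surface at z = 0. Lengths are in m, angles in degrees, forces in N, time in s.
With the tool pointing down it reaches from about 0.35 to 0.875 m from the base axis. Payload 4.2 kg.
Tool frame: the origin (TCP) lies midway between the tips of the shut fingers; the grasp point (between the pads) lies 19 mm behind it; z points along the fingers, y is the line along which they close (so a half turn about z gives the same grasp; the last joint's range is limited). The gripper opens to 87 mm and grips with 3 to 60 N. Pads are 19 mm wide; open, the fingers measure 117 mm over their backs; the gripper's body (75 mm by 190 mm) begins 51 mm behind the grasp point.
Start: joints at [85.176, 22.042, 0.453, 0, -68.411, -14.817], TCP at [0.21, 0.589, 0.223] pointing down, gripper open.
Joint ranges: [-179.83, 179.83], [-69.29, 118.12], [-61.27, 80.66], [-181.25, 117.63], [-171.15, -9.14], [-177.46, 177.46]. Speed limits (degrees/s): [159.86, 159.86, 180, 180, 180, 180].

## Interface

Orientations are given as a 3x3 rotation matrix whose columns are the frame's x, y, z axes.
In Python, from station import * gives the robot as it stands.
- The arm moves only by the tool move_arm, never from a script. Its argument "targets" is text: rows parted by semicolons, each of 4 numbers parted by spaces: the shift along the world's x, y, z in units of 25 mm (1.0 is 25 mm), then the turn about the world's z in units of 5 degrees (1.0 is 5 degrees). In form: tx ty tz spin; .... A call has 1 to 10 rows; each row shifts and turns the commanded pose from where the row before left it; what a row does not reach is not made up. A row lasts 1/12 s, in which the tool goes at most 41.7 mm and 7.16 degrees, less where a joint would pass 70% of its speed; a pose out of reach is approached as far as the arm can. A call is refused whole if a number of a shift passes 1 or a number of a turn 1, either way. A call with a gripper value outside its range is refused whole. "gripper" is the finger opening in mm, from 0 to 87, set as the call begins (left out, the last holds). The fingers move at their own pace and stop on an object; the grip force is fixed at half the most. Time passes only in rows, so rows that do not move let the fingers close. It gives the time, the measured TCP pose, the force, the opening and the grip force at its end, in the units of the state.
- sense(): the state, without advancing time (a new reading comes with each control period).
- capture(name): name is "scene" or "top"; returns a dict with "image" (480x640x3 uint8, blue, green, red), "fx", "fy", "cx", "cy" (pixels), "world_from_camera" (4x4, takes a point from camera to world coordinates). Camera axes: x right, y up, looking along -z (the intrinsics and any distortion apply to the point x, -y, -z); pixel columns grow to the right and rows downward; lengths in m; the calibration is good to about 2 mm. A picture is of the moment at which its call begins. There is no depth.
- finish_job(): hands the job in; it is judged then, once.
The state is a dict: "time_s": time; "joints": joint angles; "joint_velocities": joint speeds; "effort": joint torques, N m; "tcp_pos": TCP position; "ee_rot": TCP orientation; "wrist_force": force on the tool from outside, world axes, zero at the start; "moment": the same for the moment, N m; "gripper_width": opening from 0.0 (shut) to 1.0 (fully open); "gripper_force": force on a finger pad.
Only numpy, scipy, OpenCV 4.12 (cv2) and the standard library are available. Lean on these libraries where they do the work, as an engineer would, in place of code of your own. Each camera call takes 0.05 s, during which the arm holds its last target. There are 200 camera calls.

## Working session

There is one attempt and no reset: what is moved stays moved. The work goes in short steps, Python scripts to look and compute and a tool call to move; the robot and the scene stay as the last step left them, time stands still between calls to the robot, and variables do not carry over. Pictures are saved under pics/ and viewed, at most 10 in all, crops included, and the job is handed in when it is done.

Besides the shell and the picture viewer there is one more tool, called after "Request:" as name(argument=value, ...) on one line, values as JSON. move_arm: Moves the arm, as the interface text tells. Its arguments: {"type":"object","properties":{"targets":{"type":"string"},"gripper":{"type":"number"}},"required":["targets"]}

```bash
mkdir -p pics
python3 - <<'E'
from station import *
import cv2,pickle
d={}
for n in("scene","top"):
    c=capture(n);d[n]=c;cv2.imwrite(f"pics/{n}0.png",c["image"]);print(n,c["fx"],c["fy"],c["cx"],c["cy"],c["world_from_camera"],[k for k in c])
pickle.dump(d,open("c0.pkl","wb"))
s=sense();print(s)
E
```

```text
scene 486.4931743281587 486.4931743281587 317.59419640765435 249.37334831807118 [[-0.66148295 -0.46206836  0.59070562  1.12664308]
 [ 0.7498976  -0.39734416  0.52893403  0.48073775]
 [-0.00969025  0.79284957  0.60934034  0.68028142]
 [ 0.          0.          0.          1.        ]] ['image', 'fx', 'fy', 'cx', 'cy', 'world_from_camera']
top 596.3576264657717 596.3576264657717 324.9863859413874 245.8836371683524 [[-2.23074090e-02  9.78578928e-01 -2.04659866e-01  2.84018707e-01]
 [-9.99750519e-01 -2.16032972e-02  5.67435291e-03 -1.83688459e-02]
 [ 1.13147427e-03  2.04735388e-01  9.78816704e-01  1.26790810e+00]
 [ 0.00000000e+00  0.00000000e+00  0.00000000e+00  1.00000000e+00]] ['image', 'fx', 'fy', 'cx', 'cy', 'world_from_camera']
{'time_s': 0.1, 'joints': array([ 8.51749688e+01,  2.20846902e+01,  3.89775855e-01, -2.55012313e-02,
       -6.84118964e+01, -1.48174871e+01]), 'joint_velocities': array([-0.02432112, -0.10718657,  0.19511918,  0.10707735,  0.05248803,
        0.09655298]), 'effort': array([ 3.41045970e-04, -3.91686344e+01,  1.87933785e+01,  4.23186690e+00,
        1.34530288e-02, -7.07372533e-05]), 'tcp_pos': array([0.20988757, 0.58814354, 0.22160087]), 'ee_rot': array([[ 9.41753092e-01, -3.36304609e-01, -5.69193465e-04],
       [-3.36305081e-01, -9.41751331e-01, -1.82274679e-03],
       [ 7.69594419e-05,  1.90800008e-03, -9.99998177e-01]]), 'wrist_force': array([-0.19761564, -0.16933523,  0.60302076]), 'moment': array([-0.00345206,  0.00012571,  0.05781823]), 'gripper_force': 0.0, 'gripper_width': 1.0050329355364498}
```

View pics/scene0.png

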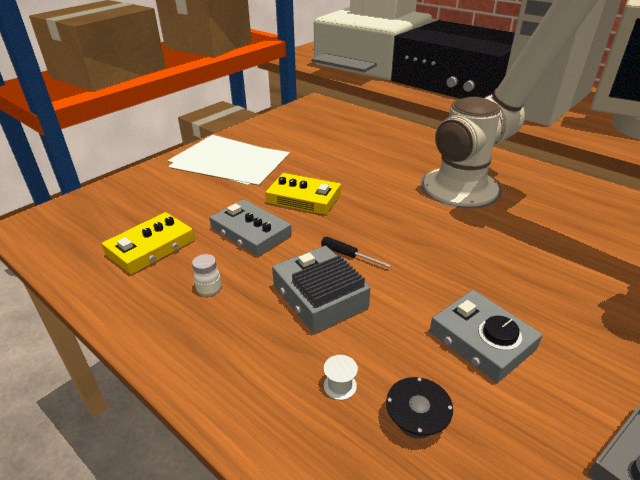

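View pics/top0.png

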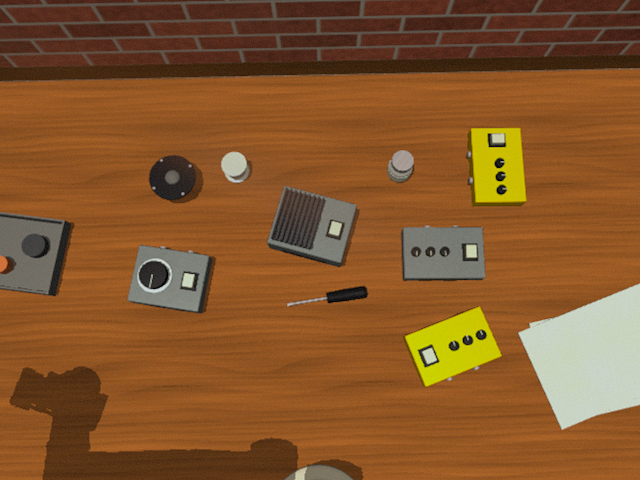

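The scene view shows the generator key at (466,309), the amplifier key at (307,260) and the preamp key at (234,209). In the top view they are at (188,281), (335,229) and (471,252). Next I triangulate them.

```bash
cat > tri.py <<'E'
import cv2,numpy as np
def blob(im,p,r=20):
    hsv=cv2.cvtColor(im,cv2.COLOR_BGR2HSV)
    m=((hsv[...,2]>140)&(hsv[...,1]<75)).astype(np.uint8)
    w=np.zeros_like(m);w[p[1]-r:p[1]+r,p[0]-r:p[0]+r]=1
    n,l,s,c=cv2.connectedComponentsWithStats(m*w)
    k=min(range(1,n),key=lambda i:np.hypot(*(c[i]-p))+(1000 if s[i,4]<20 else 0))
    ct=max(cv2.findContours((l==k).astype(np.uint8),0,1)[0],key=cv2.contourArea)
    return c[k],s[k],cv2.minAreaRect(ct)
def ray(c,p):
    R=c["world_from_camera"];d=R[:3,:3]@np.array([(p[0]-c["cx"])/c["fx"],-(p[1]-c["cy"])/c["fy"],-1]);return R[:3,3],d/np.linalg.norm(d)
def plane(c,p,z):
    o,d=ray(c,p);return o+d*(z-o[2])/d[2]
def tri(a,b):
    (o,d),(q,e)=a,b
    t=np.linalg.lstsq(np.c_[d,-e],q-o,rcond=None)[0]
    u,v=o+t[0]*d,q+t[1]*e;return (u+v)/2,np.linalg.norm(u-v)
E
python3 - <<'E'
from tri import *;import pickle
np.set_printoptions(precision=4,suppress=True)
d=pickle.load(open("c0.pkl","rb"));S,T=d["scene"],d["top"]
for n,ps,pt,z in(("gen",(466,309),(188,281),.059),("pre",(234,209),(471,252),.052),("amp",(307,260),(335,229),.074)):
    a,sa,ra=blob(S["image"],ps);b,sb,rb=blob(T["image"],pt)
    P,g=tri(ray(S,a),ray(T,b))
    q=cv2.boxPoints(rb);W=np.array([plane(T,x,z) for x in q])[:,:2]
    E=W[1]-W[0];F=W[2]-W[1]
    print(n,a,b,sa,sb,"tri",P,g,"onplane",plane(T,b,z)[:2],plane(S,a,z)[:2],"sides",np.linalg.norm(E),np.linalg.norm(F),"ang",np.degrees(np.arctan2(E[1],E[0]))%90)
E
```

```text
gen [467.2044 311.9331] [187.6154 279.8042] [ 446  290   40   39 1047] [182 273  13  15 143] tri [0.474  0.2607 0.0456] 0.0008715968796125352 onplane [0.4721 0.2572] [0.4876 0.2657] sides 0.02766882386028556 0.022083051204880185 ang 82.1004896129378
pre [235.9585 215.9754] [470.9928 250.9137] [214 200  40  29 650] [466 245  11  13 139] tri [ 0.5228 -0.3319  0.0253] 0.009445149154173032 onplane [ 0.5209 -0.3288] [ 0.5459 -0.2938] sides 0.0208484458160122 0.025487783184614757 ang 88.73543303224845
amp [305.5677 260.    ] [334.903  227.9254] [287 246  40  34 495] [329 221  13  15 134] tri [ 0.5732 -0.0471  0.0661] 0.0009618959313022634 onplane [ 0.571  -0.0465] [ 0.5805 -0.0407] sides 0.02674031955689826 0.02156292337334459 ang 70.68173983302948
```

The scene masks leak into the grey case, so I need a brighter threshold.

```bash
python3 - <<'E'
import re
s=open('tri.py').read()
s=s.replace("r=20)","r=20,v=140)").replace(">140",">v");open('tri.py','w').write(s)
E
python3 - <<'E'
from tri import *;import pickle
np.set_printoptions(precision=4,suppress=True)
d=pickle.load(open("c0.pkl","rb"));S,T=d["scene"],d["top"]
for n,ps,pt,z in(("gen",(466,309),(188,281),.059),("pre",(234,209),(471,252),.052),("amp",(307,260),(335,229),.074)):
  print(n,S["image"][ps[1],ps[0]],T["image"][pt[1],pt[0]])
  for v in(180,200,215):
    try:
      a,sa,ra=blob(S["image"],ps,20,v);b,sb,rb=blob(T["image"],pt,20,v)
    except Exception as e: print(v,"none");continue
    P,g=tri(ray(S,a),ray(T,b))
    print(v,a,sa,b,sb[2:],"tri",P,g,"onplane",plane(T,b,z)[:2],plane(S,a,z)[:2])
ims=[cv2.resize(c["image"][y-20:y+20,x-20:x+20],(260,260),interpolation=0) for c,pp in((S,((466,309),(234,209),(307,260))),(T,((188,281),(471,252),(335,229)))) for x,y in pp]
cv2.imwrite("pics/crops.png",np.vstack([np.hstack(ims[:3]),np.hstack(ims[3:])]))
E
```

```text
gen [212 240 244] [187 208 199]
180 [466.8438 305.7734] [458 300  18  13 128] [187.687  279.8087] [ 12  13 115] tri [0.4723 0.2573 0.0577] 0.00015052451775703155 onplane [0.4721 0.2571] [0.4737 0.2577]
200 [466.9426 305.6557] [458 300  18  13 122] [187.625  279.9423] [ 11  13 104] tri [0.472  0.2574 0.0578] 0.00021458688116724383 onplane [0.4718 0.2572] [0.4733 0.2577]
215 [466.9913 305.6348] [459 300  17  12 115] [186.5 285. ] [4 1 4] tri [0.4638 0.2579 0.0518] 0.006482281068476537 onplane [0.4614 0.2592] [0.4732 0.2577]
pre [202 233 238] [172 207 199]
180 [233.6607 206.9107] [227 204  14   7  56] [471.  250.5] [  9  12 108] tri [ 0.5221 -0.3294  0.0506] 0.00039731624362600803 onplane [ 0.5217 -0.3289] [ 0.5235 -0.3278]
200 [233.6852 206.9259] [228 204  13   7  54] [471.0408 250.949 ] [ 9 11 98] tri [ 0.5215 -0.3297  0.0501] 0.0009267893276642303 onplane [ 0.5208 -0.3289] [ 0.5235 -0.3277]
215 [233.6078 206.9412] [228 204  13   7  51] [475. 252.] [1 1 1] tri [ 0.5185 -0.3373  0.046 ] 0.00312675713583123 onplane [ 0.5184 -0.337 ] [ 0.5237 -0.3278]
amp [199 232 237] [166 198 191]
180 [306.1354 257.0625] [299 252  16  11  96] [334.8462 228.0385] [ 11  13 104] tri [ 0.5714 -0.0469  0.0727] 0.0010948437478852534 onplane [ 0.5707 -0.0464] [ 0.5729 -0.0462]
200 [306.3889 256.9556] [299 253  16   9  90] [334.7368 230.3947] [10  9 38] tri [ 0.5679 -0.0477  0.0701] 0.0038248938343085816 onplane [ 0.5657 -0.0461] [ 0.5723 -0.0461]
215 none
```

View pics/crops.png

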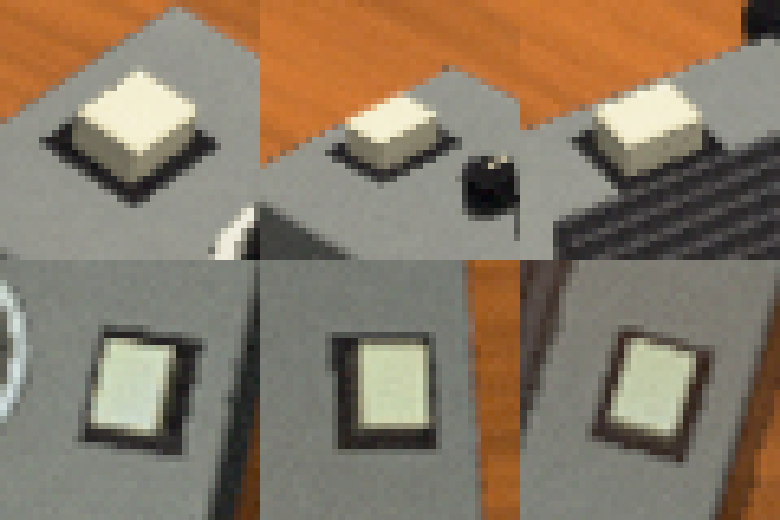

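The triangulated key tops agree with the given heights to within about 1.5 mm:

| Key | x (m) | y (m) | z (m) |
|---|---|---|---|
| Generator | 0.472 | 0.257 | 0.058 |
| Preamp | 0.522 | -0.329 | 0.051 |
| Amplifier | 0.571 | -0.047 | 0.073 |

Next I shut the fingers and move over the generator.

Request:
move_arm(targets="0.75 -0.95 0 0;0.75 -0.95 0 0;0.75 -0.95 0 0;0.75 -0.95 0 0;0.75 -0.95 0 0;0.75 -0.95 0 0;0.75 -0.95 0 0;0.75 -0.95 0 0;0.75 -0.95 0 0;0.75 -0.95 0 0", gripper=0)

```text
time_s: 0.93
tcp_pos: [0.398, 0.3496, 0.2222]
ee_rot: [[0.942, -0.336, -0.001], [-0.336, -0.942, -0.001], [-0.0, 0.001, -1.0]]
wrist_force: [0.9, -0.2, 0.7]
gripper_width: 0.327
gripper_force: 0.0
```

Request:
move_arm(targets="0.75 -0.95 -0.5 0;0.75 -0.95 -0.5 0;0.75 -0.95 -0.7 0;0.7 -0.85 -0.8 0;0 0 -0.8 0;0 0 -0.8 0;0 0 -0.7 0;0 0 0 0;0 0 0 0;0 0 0 0")

```text
time_s: 1.77
tcp_pos: [0.4719, 0.2592, 0.1034]
ee_rot: [[0.942, -0.336, 0.001], [-0.336, -0.942, 0.001], [0.001, -0.001, -1.0]]
wrist_force: [0.0, -0.2, 0.2]
gripper_width: 0.007
gripper_force: 0.0
```

Request:
move_arm(targets="0 -0.08 -0.4 0;0 0 -0.4 0;0 0 -0.4 0;0 0 -0.3 0;0 0 -0.1 0;0 0 0 0;0 0 0 0")

```text
time_s: 2.35
tcp_pos: [0.4714, 0.2567, 0.0624]
ee_rot: [[0.942, -0.336, -0.0], [-0.336, -0.942, -0.0], [0.0, 0.0, -1.0]]
wrist_force: [-0.1, 0.7, 0.6]
gripper_width: 0.004
gripper_force: 0.0
```

Request:
move_arm(targets="0 0 -0.04 0;0 0 -0.04 0;0 0 -0.04 0;0 0 -0.04 0;0 0 -0.04 0;0 0 -0.04 0;0 0 0 0;0 0 0 0")

```text
time_s: 3.02
tcp_pos: [0.4715, 0.2568, 0.0567]
ee_rot: [[0.942, -0.336, 0.0], [-0.336, -0.942, 0.0], [0.0, -0.0, -1.0]]
wrist_force: [0.6, 0.0, 1.7]
gripper_width: 0.004
gripper_force: 0.8
```

Contact came near z 0.058, as expected. I keep pressing to the stop.

Request:
move_arm(targets="0 0 -0.04 0;0 0 -0.04 0;0 0 -0.04 0;0 0 -0.04 0;0 0 0 0;0 0 0 0")

```text
time_s: 3.52
tcp_pos: [0.4715, 0.2568, 0.0529]
ee_rot: [[0.942, -0.336, 0.0], [-0.336, -0.942, 0.0], [0.0, -0.0, -1.0]]
wrist_force: [-0.5, 0.5, 5.6]
gripper_width: 0.001
gripper_force: 2.6
```

Request:
move_arm(targets="0 0 -0.04 0;0 0 0 0;0 0 0 0")

```text
time_s: 3.77
tcp_pos: [0.4715, 0.2568, 0.0522]
ee_rot: [[0.942, -0.336, 0.001], [-0.336, -0.942, 0.0], [0.0, -0.0, -1.0]]
wrist_force: [-0.9, 0.2, 6.7]
gripper_width: 0.004
gripper_force: 3.4
```

The force is past 4 N and rising with depth, so the key is on its stop. I give it one more millimetre, then lift and travel to the preamp.

Request:
move_arm(targets="0 0 -0.04 0;0 0 0 0;0 0 0 0")

```text
time_s: 4.02
tcp_pos: [0.4715, 0.2568, 0.0515]
ee_rot: [[0.942, -0.336, 0.001], [-0.336, -0.942, 0.0], [0.001, -0.0, -1.0]]
wrist_force: [-2.2, 0.1, 7.6]
gripper_width: 0.006
gripper_force: 4.3
```

Request:
move_arm(targets="0 0 0.3 0;0 0 0.7 0;0 0 0.8 0;0 0 0.8 0;0 0 0.8 0;0.2 -0.5 0.7 0;0.2 -0.9 0 0;0.2 -1 0 0;0.2 -1 0 0;0.2 -1 0 0")

```text
time_s: 4.85
tcp_pos: [0.4958, 0.1454, 0.1528]
ee_rot: [[0.942, -0.336, -0.001], [-0.336, -0.942, -0.0], [-0.001, 0.001, -1.0]]
wrist_force: [-0.1, -1.0, 0.1]
gripper_width: 0.005
gripper_force: 0.0
```

Request:
move_arm(targets="0.2 -1 0 0;0.2 -1 0 0;0.2 -1 0 0;0.2 -1 0 0;0.2 -1 0 0;0 -1 0 0;0 -1 0 0;0 -1 0 0;0 -1 0 0;0 -1 0 0")

```text
time_s: 5.68
tcp_pos: [0.5205, -0.1046, 0.1526]
ee_rot: [[0.942, -0.336, -0.001], [-0.336, -0.942, 0.0], [-0.001, 0.0, -1.0]]
wrist_force: [-0.3, 0.8, -0.3]
gripper_width: 0.003
gripper_force: 0.0
```

Request:
move_arm(targets="0 -1 0 0;0 -1 0 0;0 -1 0 0;0 -1 0 0;0 -1 0 0;0 -1 0 0;0 -1 0 0;0 0 0 0;0 0 0 0;0 0 0 0")

```text
time_s: 6.52
tcp_pos: [0.5207, -0.278, 0.1525]
ee_rot: [[0.942, -0.337, -0.001], [-0.337, -0.942, 0.001], [-0.002, -0.0, -1.0]]
wrist_force: [0.2, -0.9, 1.1]
gripper_width: 0.001
gripper_force: 0.0
```

Before touching the preamp I check that the generator key stayed down.

Run:
```python
from station import *
from tri import *
np.set_printoptions(precision=4,suppress=True)
S,T=capture("scene"),capture("top")
for n,ps,pt in(("gen",(467,309),(188,280)),("pre",(234,208),(471,251)),("amp",(307,258),(335,229))):
    try:
        a,sa,_=blob(S["image"],ps,20,180);b,sb,_=blob(T["image"],pt,20,180)
        print(n,a,sa,b,sb,*tri(ray(S,a),ray(T,b)))
    except Exception as e: print(n,e)
```

```text
gen [466.4496 308.0853] [458 302  18  13 129] [188.2455 280.1909] [183 274  11  13 110] [0.4723 0.2575 0.052 ] 4.467464138538193e-05
pre min() iterable argument is empty
amp [306.0192 257.0288] [298 252  17  11 104] [334.9231 228.0096] [330 222  11  13 104] [ 0.5715 -0.0471  0.0727] 0.00117531312127222
```

Request:
move_arm(targets="0.05 -0.8 0 0;0 -0.8 0 0;0 -0.45 -0.4 0;0 0 -0.8 0;0 0 -0.8 0;0 0 -0.8 0;0 0 -0.7 0;0 0 0 0;0 0 0 0;0 0 0 0")

```text
time_s: 7.45
tcp_pos: [0.5233, -0.3295, 0.0663]
ee_rot: [[0.942, -0.335, 0.001], [-0.335, -0.942, -0.001], [0.001, 0.0, -1.0]]
wrist_force: [-0.2, 0.2, 1.4]
gripper_width: 0.004
gripper_force: 0.0
```

The generator key top dropped from 0.0577 to 0.0520, a fall of 5.7 mm, so it is on. Now I press the preamp: contact near 0.051, stop near 0.045, aiming for about 0.044.

Request:
move_arm(targets="0 0 -0.2 0;0 0 -0.2 0;0 0 -0.1 0;0 0 -0.04 0;0 0 -0.04 0;0 0 -0.04 0;0 0 -0.04 0;0 0 -0.04 0;0 0 0 0;0 0 0 0")

```text
time_s: 8.28
tcp_pos: [0.5226, -0.3297, 0.0479]
ee_rot: [[0.942, -0.336, 0.0], [-0.336, -0.942, -0.0], [0.0, 0.0, -1.0]]
wrist_force: [-0.1, -0.3, 0.0]
gripper_width: 0.002
gripper_force: 0.4
```

Request:
move_arm(targets="0 0 -0.04 0;0 0 -0.04 0;0 0 -0.04 0;0 0 0 0;0 0 0 0")

```text
time_s: 8.7
tcp_pos: [0.5227, -0.3298, 0.0457]
ee_rot: [[0.942, -0.336, 0.0], [-0.336, -0.942, -0.0], [0.0, 0.0, -1.0]]
wrist_force: [-2.0, 1.7, 5.1]
gripper_width: 0.005
gripper_force: 2.8
```

Request:
move_arm(targets="0 0 -0.04 0;0 0 -0.04 0;0 0 0 0;0 0 0 0")

```text
time_s: 9.03
tcp_pos: [0.5227, -0.3298, 0.0444]
ee_rot: [[0.942, -0.336, 0.0], [-0.336, -0.942, -0.001], [0.001, 0.001, -1.0]]
wrist_force: [-2.2, 2.4, 8.8]
gripper_width: 0.004
gripper_force: 4.4
```

Request:
move_arm(targets="0 0 0.3 0;0 0 0.7 0;0 0 0.8 0;0 0 0.8 0;0 0 0.8 0;0.1 0.5 0.8 0;0.2 0.8 0 0;0.2 1 0 0;0.2 1 0 0;0.2 1 0 0")

```text
time_s: 9.87
tcp_pos: [0.5452, -0.2213, 0.1479]
ee_rot: [[0.942, -0.337, 0.001], [-0.337, -0.942, 0.0], [0.0, -0.0, -1.0]]
wrist_force: [0.5, -0.1, 0.4]
gripper_width: 0.007
gripper_force: 0.0
```

Request:
move_arm(targets="0.2 1 0 0;0.2 1 0 0;0.2 1 0 0;0.2 1 0 0;0.2 1 0 0;0 1 0 0;0 0.6 0 0;0 0 0 0;0 0 0 0")

```text
time_s: 10.62
tcp_pos: [0.5702, -0.0565, 0.1479]
ee_rot: [[0.942, -0.335, 0.0], [-0.335, -0.942, -0.0], [0.0, 0.0, -1.0]]
wrist_force: [-0.3, 0.5, -0.5]
gripper_width: 0.005
gripper_force: 0.0
```

Run:
```python
from station import *
from tri import *
np.set_printoptions(precision=4,suppress=True)
S,T=capture("scene"),capture("top")
for n,ps,pt in(("gen",(467,309),(188,280)),("pre",(234,208),(471,251)),("amp",(307,258),(335,229))):
    try:
        a,sa,_=blob(S["image"],ps,20,180);b,sb,_=blob(T["image"],pt,20,180)
        print(n,a,sa,b,sb,*tri(ray(S,a),ray(T,b)))
    except Exception as e: print(n,e)
```

```text
gen [466.4496 308.0853] [458 302  18  13 129] [188.2807 280.2018] [183 274  11  13 114] [0.4723 0.2575 0.052 ] 9.928665746780059e-05
pre [233.8226 208.6613] [228 204  13   9  62] [470.2589 251.4018] [466 245  10  13 112] [ 0.5217 -0.3295  0.0452] 0.0014451288262292993
amp min() iterable argument is empty
```

The preamp key is down too: 0.0506 to 0.0452. The amplifier is next.

Request:
move_arm(targets="0.05 0.4 0 0;0 0 -0.5 0;0 0 -0.7 0;0 0 -0.7 0;0 0 -0.5 0;0 0 -0.2 0;0 0 0 0;0 0 0 0")

```text
time_s: 11.38
tcp_pos: [0.5717, -0.0473, 0.0834]
ee_rot: [[0.942, -0.336, 0.001], [-0.336, -0.942, -0.0], [0.001, 0.0, -1.0]]
wrist_force: [-0.5, 0.2, -0.3]
gripper_width: 0.004
gripper_force: 0.0
```

Key top is at 0.073 and the stop at about 0.067.

Request:
move_arm(targets="0 0 -0.2 0;0 0 -0.1 0;0 0 -0.04 0;0 0 -0.04 0;0 0 -0.04 0;0 0 -0.04 0;0 0 -0.04 0;0 0 -0.04 0;0 0 0 0;0 0 0 0")

```text
time_s: 12.22
tcp_pos: [0.5713, -0.0472, 0.0695]
ee_rot: [[0.942, -0.336, 0.0], [-0.336, -0.942, -0.0], [0.0, 0.0, -1.0]]
wrist_force: [-0.9, -0.2, 1.4]
gripper_width: 0.008
gripper_force: 0.7
```

Request:
move_arm(targets="0 0 -0.04 0;0 0 -0.04 0;0 0 0 0;0 0 0 0")

```text
time_s: 12.55
tcp_pos: [0.5713, -0.0471, 0.0679]
ee_rot: [[0.942, -0.336, 0.0], [-0.336, -0.942, -0.0], [0.0, 0.0, -1.0]]
wrist_force: [-3.2, 0.5, 5.2]
gripper_width: 0.005
gripper_force: 2.5
```

Request:
move_arm(targets="0 0 -0.04 0;0 0 -0.04 0;0 0 0 0;0 0 0 0")

```text
time_s: 12.88
tcp_pos: [0.5714, -0.0471, 0.0666]
ee_rot: [[0.942, -0.336, 0.0], [-0.336, -0.942, -0.0], [0.0, 0.0, -1.0]]
wrist_force: [-2.7, -0.1, 7.4]
gripper_width: 0.006
gripper_force: 4.2
```

Request:
move_arm(targets="0 0 0.3 0;0 0 0.7 0;0 0 0.8 0;0 0 0.8 0;0 0 0.8 0;-0.5 0 0.8 0;-0.8 0 0 0;-0.8 0 0 0;-0.8 0 0 0;-0.8 0 0 0")

```text
time_s: 13.72
tcp_pos: [0.4779, -0.0471, 0.1704]
ee_rot: [[0.942, -0.336, 0.0], [-0.336, -0.942, 0.0], [0.0, -0.0, -1.0]]
wrist_force: [0.1, -0.6, 0.4]
gripper_width: 0.003
gripper_force: 0.0
```

Request:
move_arm(targets="-0.5 0 0 0;-0.5 0 0 0;0 0 0 0;0 0 0 0;0 0 0 0")

```text
time_s: 14.13
tcp_pos: [0.4547, -0.047, 0.1707]
ee_rot: [[0.942, -0.336, 0.001], [-0.336, -0.942, 0.0], [0.001, -0.0, -1.0]]
wrist_force: [-0.4, -0.7, -0.2]
gripper_width: 0.004
gripper_force: 0.0
```

Run:
```python
from station import *
from tri import *
np.set_printoptions(precision=4,suppress=True)
S,T=capture("scene"),capture("top")
cv2.imwrite("pics/scene1.png",S["image"])
for n,ps,pt in(("gen",(467,309),(188,280)),("pre",(234,208),(471,251)),("amp",(307,258),(335,229))):
    try:
        a,sa,_=blob(S["image"],ps,20,180)
        print(n,a,sa)
        b,sb,_=blob(T["image"],pt,20,180)
        print(b,sb,*tri(ray(S,a),ray(T,b)))
    except Exception as e: print(n,e)
```

```text
gen [466.4496 308.0853] [458 302  18  13 129]
[193.8077 277.2593] [180 260  28  40 806] [0.4757 0.2521 0.0518] 0.012659896490532622
pre [233.8833 208.7667] [228 204  13   9  60]
[470.3333 251.4722] [466 246  10  12 108] [ 0.5215 -0.3296  0.0448] 0.001241121215582967
amp [306.086  259.5054] [299 255  16  10  93]
amp min() iterable argument is empty
```

View pics/scene1.png

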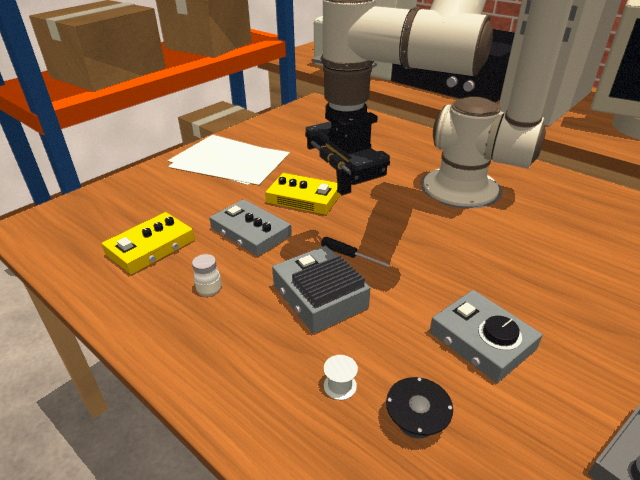

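All three keys sit low in the scene view. The amplifier key moved from row 257.0 to 259.5, much like the generator's 2.3 px for 5.7 mm. The boxes and bystanders look unmoved and the arm is clear.

```bash
python3 -c "
from station import *
print(finish_job())"
```

```text
the job is handed in; nothing more can be done
None
```

I pressed all three keys down in order (generator, preamp, amplifier) at under 10 N each, saw nothing else moved, and handed the job in at about 14 s; no verdict came back.

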